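# Lock the twist-lock lid on the screw pot

### The arm

A 6-joint arm with a two-finger parallel gripper is mounted at the origin on the work surface. World frame = base frame: x ahead of the robot, y to its left, z up, the work surface at z = 0. Lengths are in mm, angles in rad, forces in N, time in s.
With the tool pointing down it reaches from about 325 to 900 mm from the base axis. Payload 6.1 kg.
Tool frame: the origin (TCP) lies at the very end of the fingers, on their centre line; the grasp point (between the pads) lies 19 mm behind it; z points along the fingers, y is the line along which they close (so a half turn about z gives the same grasp; the last joint's range is limited). The gripper opens to 85 mm and grips with 20 to 120 N. Pads are 22 mm wide; open, the fingers measure 114 mm over their backs; the gripper's body (76 mm by 85 mm) begins 54 mm behind the grasp point. The pads swing forward as they close: fully open they stand 13 mm farther back than shut.
Start: joints at [1.221, 0.22, 1.526, -0, 1.395, -0.126], TCP at [138.709, 609.406, 231.3] pointing down, gripper open.
Joint ranges: [-2.98, 2.98], [-0.91, 2.08], [0.09, 2.57], [-1.24, 4.39], [0.2, 2.65], [-2.68, 2.68]. Speed limits (rad/s): [2.57, 2.57, 3.01, 3.14, 3.14, 3.14].

### API

Orientations are given as a unit quaternion [x, y, z, w].
In Python, from plant import get_state, grab_frame, camera_info, finish_job gives the robot as it stands. The module is installed in compiled form; this text tells all that it offers.
- The arm moves only by the tool carry_out, never from a script. Its argument "moves" is a list of rows, each an object with "hand": the opening, from -1 (shut) to 1 (fully open); "slide": the shift along the tool's x, y, z in m, a list of three; "twist": the turn, a rotation vector about the tool's x, y, z in rad, a list of three. A call has 1 to 20 rows; each row shifts and turns the commanded pose from where the row before left it, along the tool's axes as they then stand; what a row does not reach is not made up. A row lasts 1/12 s, in which the tool goes at most 41.7 mm and 7.16 degrees, less where a joint would pass 70% of its speed; a pose out of reach is approached as far as the arm can. A call is refused whole if a number of a shift passes 0.0417 or a number of a turn 0.125, either way. A call with a gripper value outside its range is refused whole. The fingers move at their own pace and stop on an object; "squeeze" is the grip in N (left out, the last holds). Time passes only in rows, so rows that do not move let the fingers close. It gives the time, the measured TCP pose, the force, the opening and the grip force at its end, in the units of the state.
- get_state(): the state, without advancing time (a new reading comes with each control period).
- grab_frame(name): name is "scene" or "top" or "wrist"; returns the picture (420x560x3 uint8, blue, green, red); there is no depth.
- camera_info(name): a dict with "camera_matrix" (3x3 intrinsics, pixels), "dist_coeffs" ([k1, k2, p1, p2, k3] as OpenCV has them; the pictures are not rectified), "T" (4x4, takes a point from camera to world coordinates). Camera axes: x right, y down, z forward; pixel columns grow to the right and rows downward; lengths in mm; the calibration is good to about 2 mm. A picture is of the moment at which its call begins: read the wrist's pose just before it. camera_info takes no time and is no camera call; for the wrist camera it gives the pose at the moment of the call.
- finish_job(): hands the job in; it is judged then, once.
The state is a dict: "time_s": time; "joint_positions": joint angles; "joint_velocities": joint speeds; "joint_efforts": joint torques, N m; "ee_pos": TCP position; "eef_rot": TCP orientation; "ft_force": force on the tool from outside, world axes, zero at the start; "moment": the same for the moment, N m; "finger_gap": finger opening in mm; "gripper_force": force on a finger pad.
Only numpy, scipy, OpenCV 4.12 (cv2) and the standard library are available. Lean on these libraries where they do the work, as an engineer would, in place of code of your own. Each camera call takes 0.05 s, during which the arm holds its last target. There are 200 camera calls.

### The job

The dark grey twist-lock lid is lying crooked on top of the round screw pot at the end of the white hardware tray. Turn it until its lugs meet the notches in the collar, press it fully down against the springy seal, then, still pressing, turn it clockwise as far as it goes and let go, so that it stays locked under the collar with its rib in line with the tray's length. Leave the hammer, the spanner and the little bottle where they are.

Things in the scene. Friction and masses are not known exactly. Their poses are not given: they have to be found in the camera images.
- tray: White plastic hardware tray, 150 x 360 mm, screwed to the bench (does not move). Origin: on the axis of its round screw pot, at bench level. y runs along the tray's length: pot end at y = -70 mm, open compartments with 42 mm walls from 70 to 202 mm, tilt-out bin from 205 to 290 mm, up to 80 mm high, standing open by any amount. x runs across it (-75 to 75 mm), z up.
- collar (a point): Centre of the flat top of the pot's white collar, 60 mm above the bench; axes as the tray's. Collar 112 mm across, its inward flange 5 mm thick. Round opening 79 mm across, with four notches in its edge (94 mm across their backs): two wide ones (44 degrees of arc) facing each other and two narrow ones (30 degrees) at right angles to them.
- wide_notch (a point): Middle of one wide notch, 45 mm from the pot's axis, level with the collar's top. It lies 45 degrees anticlockwise (seen from above) from the tray's +y axis; the other wide notch faces it across the pot. In line with the notches the lid sinks 3 mm by itself, 12.5 mm when pressed home. From there it turns only clockwise, 45 degrees to a hard stop: the rib then lies along the tray's y axis.
- seal (a joint): Travel (m) of the sprung rubber seal inside the pot, 0 to 0.0095, grows as it is pressed. It meets the lid when that has sunk 3 mm into the notches and pushes up with 2 N, at the full 12.5 mm with 3.5 N. A lid let go in the notches rises to 3 mm again; one sunk over 10 mm has its lugs below the flange and can turn. Let go when turned, it is lifted 2.5 mm, held under the flange, and stays.
- lid: Dark grey twist-lock lid, loose, 0.07 to 0.12 kg. Origin: centre of its flat underside, z up. Plug 76 mm across, 20 mm high. It starts with its lugs riding on the collar: origin 53 mm above the bench, foot 7 mm inside the opening with 1.5 mm play, rib 23 to 63 degrees anticlockwise of the wide notches. Origin pressed home: 40.5 mm, locked and let go: 43 mm. A half turn makes no difference.
- rib_top (a point): Middle of the top of the lid's straight grip rib, 38 mm above the lid's origin; axes as the lid's. The rib is 12 mm thick (along x), 62 mm long (along y) and stands 18 mm above the lid's flat top, on which fingertips can press beside it (18 mm behind the rib's top, 38 mm radius). Turned under a light press it needs under 0.3 N m until it meets the stop.
- wide_lug (a point): Top outer middle of one wide lug, 41 mm from the lid's axis along its +y. Lugs are 5 mm thick (7 to 12 mm above the lid's underside) and reach to 44.5 mm from the axis: two wide ones (34 degrees of arc) at the ends of the rib (+y and -y), two narrow ones (20 degrees) across it (+x and -x).
- hammer: Bystander: hammer lying on its side, 300 mm long, lime silicone grip, dark head 105 mm across and 27 mm high. Origin on the bench under the middle of its length; x towards the head.
- spanner: Bystander: steel adjustable spanner lying flat, 205 mm long, 12 mm high. Origin on the bench near mid-length; x towards the jaws.
- bottle: Bystander: small glass bottle with a clip-on lid, 48 mm in diameter and 80 mm high, standing in the tray's compartment. Origin: centre of its base.
Not all that is in view belongs to the job. Of the things shaped like the lid, the grey one is meant.

How it is judged (in metres and radians):
On the way:
1. the lid is pressed down through the notches (sunk at least 7.5 mm) (z of lid in the frame of tray below 0.0455 m and horizontal distance between lid and tray below 0.005 m), for 0.1 s.
At the end, for the whole second after the job is handed in: The lid lies level on the pot's axis (within 5 mm), sunk at least 7.5 mm below its riding height (origin less than 45.5 mm above the bench), its rib within 0.2 rad (11 degrees) of the tray's long axis, let go and at rest (all of step 1 and angle between lid's own z axis and vertical below 0.07 rad and angle between the y axis of lid and the y axis of tray, either way round below 0.2 rad and linear speed of lid below 0.02 m/s); the robot touches nothing.
It fails at once if the hammer is moved more than 20 mm (distance of hammer from where it was at the start of the episode above 0.02 m).
It fails at once if the spanner is moved more than 20 mm (distance of spanner from where it was at the start of the episode above 0.02 m).
It fails at once if the bottle is moved more than 20 mm or tipped (distance of bottle from where it was at the start of the episode above 0.02 m or angle between bottle's own z axis and vertical above 0.35 rad).
It also fails if it takes over 40 s, if anything falls off the work surface, if the arm or the gripper's body presses on something with over 40 N, if the wrist force passes 120 N, or if a joint passes its speed limit or range.

## Working session

There is one attempt and no reset: what is moved stays moved. The work goes in short steps, Python scripts to look and compute and a tool call to move; the robot and the scene stay as the last step left them, time stands still between calls to the robot, and variables do not carry over. Pictures are saved under pics/ and viewed, at most 10 in all, crops included, and the job is handed in when it is done.

Besides the shell and the picture viewer there is one more tool, called after "Request:" by a JSON object that holds its "method" and its "body". carry_out: Moves the arm, as the interface text tells. Its arguments: {"type":"object","properties":{"moves":{"type":"array","items":{"type":"object","properties":{"hand":{"type":"number"},"slide":{"type":"array","items":{"type":"number"}},"twist":{"type":"array","items":{"type":"number"}}}}},"squeeze":{"type":"number"}},"required":["moves"]}

```bash
mkdir -p pics; python3 - <<'E'
from plant import *
import cv2
print(get_state())
for n in("scene","top"):
    cv2.imwrite(f"pics/{n}0.png",grab_frame(n)); i=camera_info(n); print(n,i)
E
```

```text
{'time_s': 0.0, 'joint_positions': array([ 1.22088332e+00,  2.21238235e-01,  1.52761308e+00, -1.65175549e-05,
        1.39473619e+00, -1.26110822e-01]), 'joint_velocities': array([ 0.00079575,  0.00297809, -0.00178993, -0.00020105, -0.00028663,
       -0.00035399]), 'joint_efforts': array([-2.17635330e-03, -4.96889520e+01, -3.89399743e+01, -3.28725937e-04,
        1.08540145e-02,  2.53592526e-05]), 'ee_pos': array([138.51334145, 608.82309945, 230.19072597]), 'eef_rot': array([ 1.11666204e-01,  9.93745271e-01, -9.71221266e-04, -2.27263060e-04]), 'ft_force': array([-0.59534582,  0.37614144, -0.30173352]), 'moment': array([ 0.05459157, -0.02719018,  0.00345965]), 'gripper_force': 0.0, 'finger_gap': 85.56564763161377}
scene {'camera_matrix': array([[394.1609807,   0.       , 273.4128008],
       [  0.       , 394.1609807, 211.5679321],
       [  0.       ,   0.       ,   1.       ]]), 'dist_coeffs': array([0.00397944, 0.        , 0.        , 0.        , 0.        ]), 'T': array([[-3.06762682e-01,  6.90981571e-01, -6.54554142e-01,
         1.09873681e+03],
       [ 9.51664782e-01,  2.33653486e-01, -1.99349420e-01,
         1.00519374e+02],
       [ 1.51920821e-02, -6.84069088e-01, -7.29258997e-01,
         6.90428700e+02],
       [ 0.00000000e+00,  0.00000000e+00,  0.00000000e+00,
         1.00000000e+00]])}
top {'camera_matrix': array([[398.82841208,   0.        , 279.32552175],
       [  0.        , 398.82841208, 210.28926282],
       [  0.        ,   0.        ,   1.        ]]), 'dist_coeffs': array([-0.11721651,  0.        ,  0.        ,  0.        ,  0.        ]), 'T': array([[-1.46083958e-02, -9.91098783e-01,  1.32324593e-01,
         4.47250418e+02],
       [-9.99048312e-01,  1.99071398e-02,  3.88094822e-02,
        -7.84066939e+01],
       [-4.10982348e-02, -1.31631717e-01, -9.90446377e-01,
         7.79375040e+02],
       [ 0.00000000e+00,  0.00000000e+00,  0.00000000e+00,
         1.00000000e+00]])}
```

View pics/top0.png

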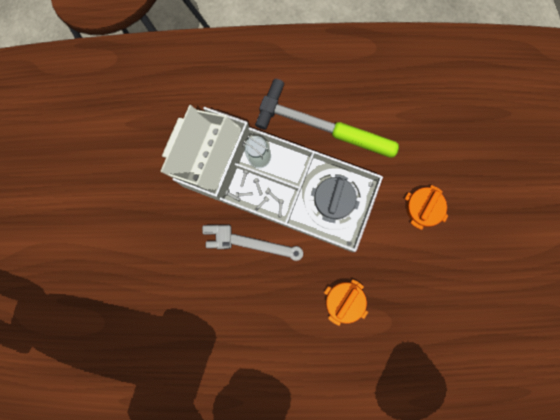

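View pics/scene0.png

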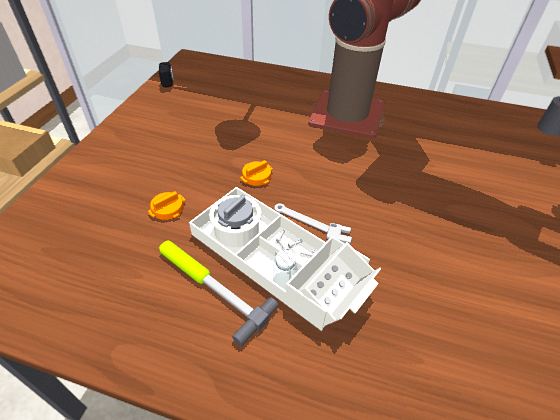

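The top view shows three lid shapes: grey at (335,198) on the pot, orange at (428,207) and orange at (347,303), both on the bench. The grey one on the pot's collar fits the description. The hammer is at about (330,122), the spanner at (255,243) and the bottle at (257,150). Next is an enlarged crop to confirm.

```bash
cat > h.py <<'E'
import numpy as np, cv2
from plant import *
def ray(n,uv,z,i=None):
    i=i or camera_info(n);K=i["camera_matrix"];T=i["T"]
    p=cv2.undistortPoints(np.array(uv,float).reshape(-1,1,2),K,i["dist_coeffs"]).reshape(-1,2)
    d=np.c_[p,np.ones(len(p))]@T[:3,:3].T
    return T[:3,3]+d*((z-T[2,3])/d[:,2])[:,None]
def proj(n,P,i=None):
    i=i or camera_info(n);Ti=np.linalg.inv(i["T"])
    return cv2.projectPoints(np.array(P,float).reshape(-1,1,3),cv2.Rodrigues(Ti[:3,:3])[0],Ti[:3,3],i["camera_matrix"],i["dist_coeffs"])[0].reshape(-1,2)
E
python3 - <<'E'
import cv2
a=cv2.imread("pics/top0.png")[155:255,280:400]
cv2.imwrite("pics/c1.png",cv2.resize(a,None,fx=6,fy=6,interpolation=cv2.INTER_CUBIC))
from h import *
print(ray("top",[[335,198]],91),ray("top",[[382,178],[357,249]],42))
E
```

```text
[[ 558.88368607 -148.90313375   91.        ]] [[ 603.21312185 -243.89346225   42.        ]
 [ 471.10907925 -191.35730092   42.        ]]
```

View pics/c1.png

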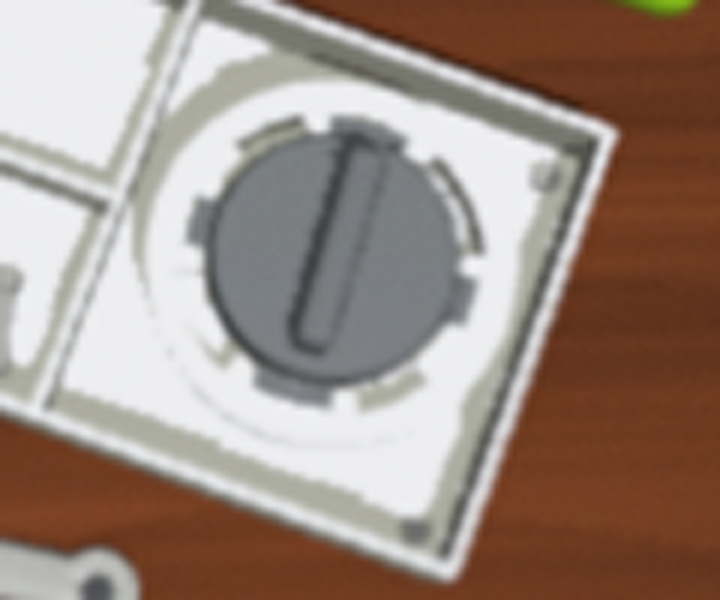

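The crop confirms it: a dark grey lid with lugs riding on the white collar, rib from about (310,340) to (365,145) in the crop. That is roughly 50° anticlockwise of the wide notches. I'll move over it at the current height.

Request:
{"method": "carry_out", "body": {"moves": [{"hand":1,"slide":[-0.0275,-0.031,0]},{"hand":1,"slide":[-0.0275,-0.031,0]},{"hand":1,"slide":[-0.0275,-0.031,0]},{"hand":1,"slide":[-0.0275,-0.031,0]},{"hand":1,"slide":[-0.0275,-0.031,0]},{"hand":1,"slide":[-0.0275,-0.031,0]},{"hand":1,"slide":[-0.0275,-0.031,0]},{"hand":1,"slide":[-0.0275,-0.031,0]},{"hand":1,"slide":[-0.0275,-0.031,0]},{"hand":1,"slide":[-0.0275,-0.031,0]},{"hand":1,"slide":[-0.0275,-0.031,0]},{"hand":1,"slide":[-0.0275,-0.031,0]},{"hand":1,"slide":[-0.0275,-0.031,0]},{"hand":1,"slide":[-0.0275,-0.031,0]},{"hand":1,"slide":[-0.0275,-0.031,0]},{"hand":1,"slide":[-0.0275,-0.031,0]},{"hand":1,"slide":[-0.0275,-0.031,0]},{"hand":1,"slide":[-0.0275,-0.031,0]},{"hand":1,"slide":[-0.0275,-0.031,0]},{"hand":1,"slide":[-0.0275,-0.031,0]}]}}

```text
invalid input at $.moves[0]: expected keys hand, slide, twist
```

```bash
python3 - <<'E'
from h import *
s=get_state();i=camera_info("wrist");cv2.imwrite("pics/w1.png",grab_frame("wrist"))
np.save("w1.npy",i,allow_pickle=True)
print(s["time_s"],s["ee_pos"],s["eef_rot"],s["joint_positions"],i["T"])
E
```

```text
0.1 [138.50119065 608.8943893  230.31239374] [ 1.11638394e-01  9.93748498e-01 -8.65277573e-04 -2.06084697e-04] [ 1.22093643e+00  2.21146275e-01  1.52749080e+00 -7.53949938e-06
  1.39473453e+00 -1.26115285e-01] [[ 2.21426208e-01  9.24012121e-01  3.11724293e-01  5.78986654e+01]
 [ 9.75174847e-01 -2.09116395e-01 -7.28309767e-02  6.27351323e+02]
 [-2.11004497e-03  3.20112376e-01 -9.47377229e-01  3.73576418e+02]
 [ 0.00000000e+00  0.00000000e+00  0.00000000e+00  1.00000000e+00]]
```

View pics/w1.png

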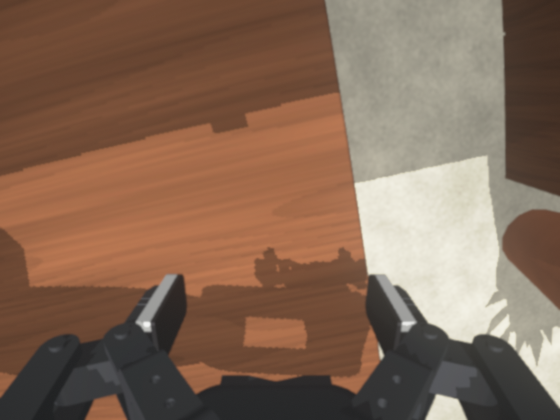

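The move was refused because every row needs all its keys. The picture shows only bare bench at the start pose.

Request:
{"method": "carry_out", "body": {"moves": [{"hand":1,"slide":[-0.0275,-0.031,0],"twist":[0,0,0]},{"hand":1,"slide":[-0.0275,-0.031,0],"twist":[0,0,0]},{"hand":1,"slide":[-0.0275,-0.031,0],"twist":[0,0,0]},{"hand":1,"slide":[-0.0275,-0.031,0],"twist":[0,0,0]},{"hand":1,"slide":[-0.0275,-0.031,0],"twist":[0,0,0]},{"hand":1,"slide":[-0.0275,-0.031,0],"twist":[0,0,0]},{"hand":1,"slide":[-0.0275,-0.031,0],"twist":[0,0,0]},{"hand":1,"slide":[-0.0275,-0.031,0],"twist":[0,0,0]},{"hand":1,"slide":[-0.0275,-0.031,0],"twist":[0,0,0]},{"hand":1,"slide":[-0.0275,-0.031,0],"twist":[0,0,0]},{"hand":1,"slide":[-0.0275,-0.031,0],"twist":[0,0,0]},{"hand":1,"slide":[-0.0275,-0.031,0],"twist":[0,0,0]},{"hand":1,"slide":[-0.0275,-0.031,0],"twist":[0,0,0]},{"hand":1,"slide":[-0.0275,-0.031,0],"twist":[0,0,0]},{"hand":1,"slide":[-0.0275,-0.031,0],"twist":[0,0,0]},{"hand":1,"slide":[-0.0275,-0.031,0],"twist":[0,0,0]},{"hand":1,"slide":[-0.0275,-0.031,0],"twist":[0,0,0]},{"hand":1,"slide":[-0.0275,-0.031,0],"twist":[0,0,0]},{"hand":1,"slide":[-0.0275,-0.031,0],"twist":[0,0,0]},{"hand":1,"slide":[0,0,0],"twist":[0,0,0]}]}}

```text
time_s: 1.82
ee_pos: [519.5, -87.0, 230.7]
eef_rot: [0.114, 0.993, -0.001, 0.0]
ft_force: [-0.2, 0.2, 0.4]
finger_gap: 85.3
gripper_force: 0.0
```

```bash
python3 - <<'E'
from h import *
s=get_state();i=camera_info("wrist");cv2.imwrite("pics/w2.png",grab_frame("wrist"))
np.save("w2.npy",i,allow_pickle=True)
print(s["time_s"],s["ee_pos"],s["eef_rot"],s["joint_positions"],i["T"])
E
```

```text
1.8167 [519.52014135 -87.00492683 230.65755227] [ 1.14153890e-01  9.93462180e-01 -1.28238835e-03  3.75959890e-04] [-0.314191   -0.01564233  1.78250197 -0.00241132  1.37348759 -1.65570934] [[ 2.26387411e-01  9.22588301e-01  3.12377283e-01  4.38825442e+02]
 [ 9.74033307e-01 -2.13505754e-01 -7.53286776e-02 -6.80196268e+01]
 [-2.80300928e-03  3.21319342e-01 -9.46966749e-01  3.73837657e+02]
 [ 0.00000000e+00  0.00000000e+00  0.00000000e+00  1.00000000e+00]]
```

View pics/w2.png

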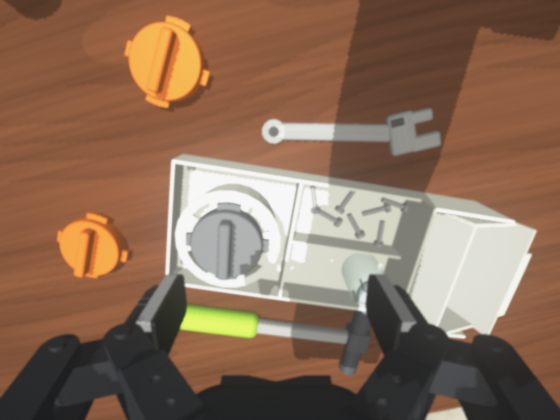

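Wrist view: grey lid on the pot at (227,245) with its rib from about (225,275) to (228,222). Orange lids sit at (165,62) and (90,247), the hammer grip is below at (220,320), and the bottle is at (362,268). Next I'll rectify onto the lid planes to measure.

```bash
cat > rect.py <<'E'
from h import *
def rect(im,i,n,c,z,half=75,s=4):
    g=np.arange(-half,half,1/s); X,Y=np.meshgrid(g,g)   # col: -world y, row: -world x
    P=np.c_[c[0]-Y.ravel(),c[1]-X.ravel(),np.full(X.size,z)]
    m=proj(n,P,i).astype(np.float32).reshape(*X.shape,2)
    return cv2.remap(im,m[...,0],m[...,1],cv2.INTER_CUBIC)
E
python3 - <<'E'
from rect import *
from scipy.optimize import least_squares
out=[]
for n,f in(("wrist","w2"),("top","top0")):
    i=np.load("w2.npy",allow_pickle=True).item() if n=="wrist" else camera_info(n)
    im=cv2.imread(f"pics/{f}.png"); c=(558,-149)
    r=rect(im,i,n,c,73,half=60,s=5)
    hsv=cv2.cvtColor(r,cv2.COLOR_BGR2HSV)
    m=((hsv[...,1]<60)&(hsv[...,2]<160)).astype(np.uint8)
    m=cv2.morphologyEx(m,cv2.MORPH_OPEN,np.ones((45,45)))
    cs=max(cv2.findContours(m,0,1)[0],key=cv2.contourArea)[:,0,:].astype(float)
    q=least_squares(lambda p:np.hypot(*(cs-p[:2]).T)-p[2],[300,300,190],loss="soft_l1",f_scale=3).x
    print(n,"lid centre",c[0]-(q[1]-300)/5,c[1]-(q[0]-300)/5,"r",q[2]/5)
    r2=rect(im,i,n,c,91,half=60,s=5)
    cv2.circle(r,(int(q[0]),int(q[1])),int(q[2]),(0,0,255),1)
    out.append(np.hstack([cv2.resize(x,(400,400)) for x in(r,r2)]))
cv2.imwrite("pics/r1.png",cv2.resize(np.vstack(out),(600,600)))
E
```

```text
wrist lid centre 592.3426712562508 -135.57358768574514 r 7.758474160593852
top lid centre 563.0477707684254 -149.78123143173076 r 39.49600087450701
```

View pics/r1.png

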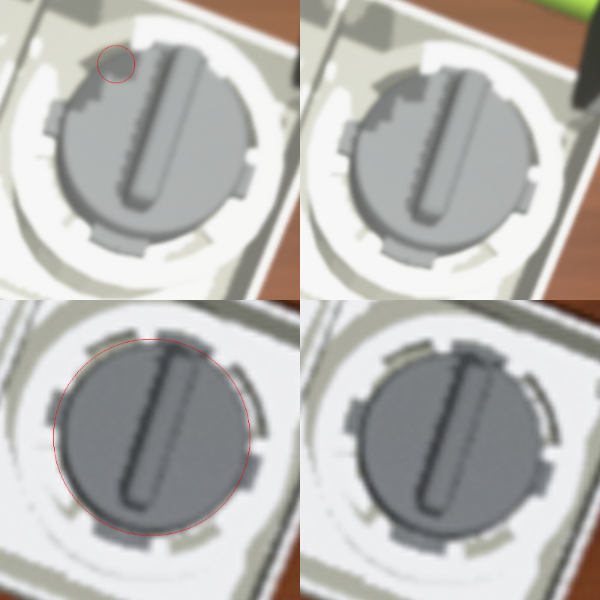

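The lid centre comes out near (562,-150) and the rib at about -16.5° from world x. I'll align the tool and descend partway.

Request:
{"method": "carry_out", "body": {"moves": [{"hand":1,"slide":[-0.028,-0.026,0],"twist":[0,0,0]},{"hand":1,"slide":[-0.028,-0.026,0],"twist":[0,0,0]},{"hand":1,"slide":[0,0,0.02],"twist":[0,0,0.06]},{"hand":1,"slide":[0,0,0.03],"twist":[0,0,0]},{"hand":1,"slide":[0,0,0.03],"twist":[0,0,0]},{"hand":1,"slide":[0,0,0.03],"twist":[0,0,0]},{"hand":1,"slide":[0,0,0.02],"twist":[0,0,0]},{"hand":1,"slide":[0,0,0],"twist":[0,0,0]},{"hand":1,"slide":[0,0,0],"twist":[0,0,0]}]}}

```text
time_s: 2.62
ee_pos: [559.3, -142.6, 100.3]
eef_rot: [0.141, 0.99, 0.001, -0.002]
ft_force: [-0.3, 0.0, 0.7]
finger_gap: 85.2
gripper_force: 0.0
```

```bash
python3 - <<'E'
from rect import *
s=get_state();i=camera_info("wrist");im=grab_frame("wrist");cv2.imwrite("pics/w3.png",im)
print(s["ee_pos"],s["eef_rot"],s["joint_positions"],s["moment"])
c=s["ee_pos"][:2]
out=[]
for z in(73,91):
    r=rect(im,i,"wrist",c,z,50,4); 
    q=s["eef_rot"];a=2*np.arctan2(q[1],q[0])  # tool x angle
    for ang in(a,a-np.pi/2):
        d=np.array([-np.sin(ang),-np.cos(ang)])*200
        cv2.line(r,tuple((200-d).astype(int).tolist()),tuple((200+d).astype(int).tolist()),(0,0,255),1)
    out.append(r)
cv2.imwrite("pics/r2.png",np.hstack(out))
E
```

```text
[ 559.2849534  -142.59064287  100.30144133] [ 1.40979073e-01  9.90011083e-01  5.14012321e-04 -1.64090320e-03] [-3.86356200e-01  2.38989202e-01  1.76359796e+00  2.21652099e-04
  1.14243864e+00 -1.67434393e+00] [-0.01241653  0.00539473  0.01604326]
```

View pics/r2.png

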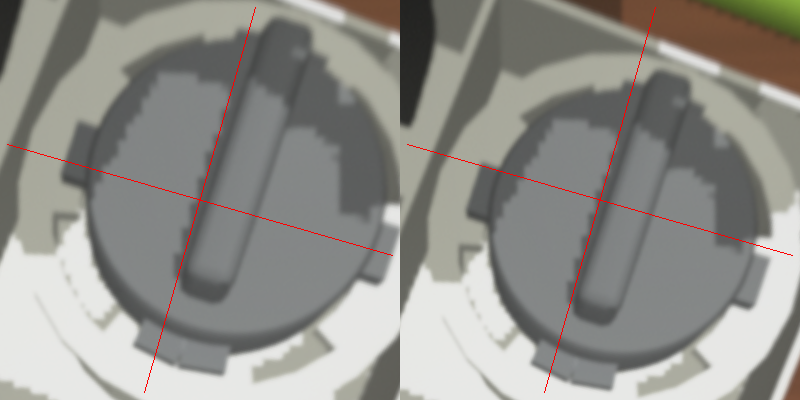

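The lid centre is about 9 mm right of the TCP in the rectified view. The rib is at about -19.7°, a further 3.7° clockwise than the tool. I'll correct both, descend and grip.

Request:
{"method": "carry_out", "body": {"moves": [{"hand":1,"slide":[-0.0053,-0.0075,0],"twist":[0,0,0]},{"hand":1,"slide":[0,0,0.012],"twist":[0,0,0.062]},{"hand":1,"slide":[0,0,0.011],"twist":[0,0,0]},{"hand":1,"slide":[0,0,0],"twist":[0,0,0]},{"hand":-1,"slide":[0,0,0],"twist":[0,0,0]},{"hand":-1,"slide":[0,0,0],"twist":[0,0,0]},{"hand":-1,"slide":[0,0,0],"twist":[0,0,0]},{"hand":-1,"slide":[0,0,0],"twist":[0,0,0]},{"hand":-1,"slide":[0,0,0],"twist":[0,0,0]},{"hand":-1,"slide":[0,0,0],"twist":[0,0,0]},{"hand":-1,"slide":[0,0,0],"twist":[0,0,0]},{"hand":-1,"slide":[0,0,0],"twist":[0,0,0]},{"hand":-1,"slide":[0,0,0],"twist":[0,0,0]},{"hand":-1,"slide":[0,0,0],"twist":[0,0,0]}], "squeeze": 30}}

```text
time_s: 3.83
ee_pos: [563.8, -152.8, 78.7]
eef_rot: [0.172, 0.985, -0.0, 0.0]
ft_force: [-0.8, -0.1, 3.3]
finger_gap: 10.9
gripper_force: 30.4
```

```bash
python3 -c "
from plant import *
s=get_state()
for k in s: print(k,s[k])"
```

```text
time_s 3.8333
joint_positions [-3.99607056e-01  2.79591589e-01  1.75972582e+00  3.38698166e-05
  1.10153705e+00 -1.62465722e+00]
joint_velocities [0.0003337  0.00091318 0.00037054 0.00110621 0.00076175 0.00026251]
joint_efforts [-9.19638248e-02 -4.57715178e+01 -3.27559733e+01 -2.86562915e-02
 -1.01167972e-01  1.38235639e-02]
ee_pos [ 563.82755835 -152.78820631   78.74033285]
eef_rot [ 1.72020838e-01  9.85093242e-01 -6.82511046e-05  3.63046022e-04]
ft_force [-0.80540508 -0.14341607  3.27874233]
moment [0.07907429 0.02377567 0.03228128]
gripper_force 30.371553897857666
finger_gap 10.871563177647772
```

Gripped cleanly: 10.9 mm gap and low side force. I'll turn clockwise towards the notches.

Request:
{"method": "carry_out", "body": {"moves": [{"hand":-1,"slide":[0,0,0],"twist":[0,0,0.12]},{"hand":-1,"slide":[0,0,0],"twist":[0,0,0.12]},{"hand":-1,"slide":[0,0,0],"twist":[0,0,0.12]},{"hand":-1,"slide":[0,0,0],"twist":[0,0,0.12]},{"hand":-1,"slide":[0,0,0],"twist":[0,0,0.12]},{"hand":-1,"slide":[0,0,0],"twist":[0,0,0.11]},{"hand":-1,"slide":[0,0,0],"twist":[0,0,0.11]},{"hand":-1,"slide":[0,0,0],"twist":[0,0,0]},{"hand":-1,"slide":[0,0,0],"twist":[0,0,0]}]}}

```text
time_s: 4.58
ee_pos: [563.0, -152.5, 77.7]
eef_rot: [0.549, 0.836, -0.0, -0.001]
ft_force: [-0.5, -0.4, -1.4]
finger_gap: 11.1
gripper_force: 29.8
```

```bash
python3 - <<'E'
from rect import *
s=get_state();i=camera_info("wrist");im=grab_frame("wrist")
q=s["eef_rot"];print(s["ee_pos"],"tool x deg",np.degrees(2*np.arctan2(q[1],q[0])),s["ft_force"],s["moment"])
r=[rect(im,i,"wrist",(562,-151),z,65,3) for z in(60,73)]
cv2.imwrite("pics/r3.png",np.hstack(r))
E
```

```text
[ 563.0297874  -152.48916677   77.73287339] tool x deg 113.39055493818842 [-0.48384282 -0.37027546 -1.35302057] [ 0.01044419  0.043002   -0.02282535]
```

View pics/r3.png

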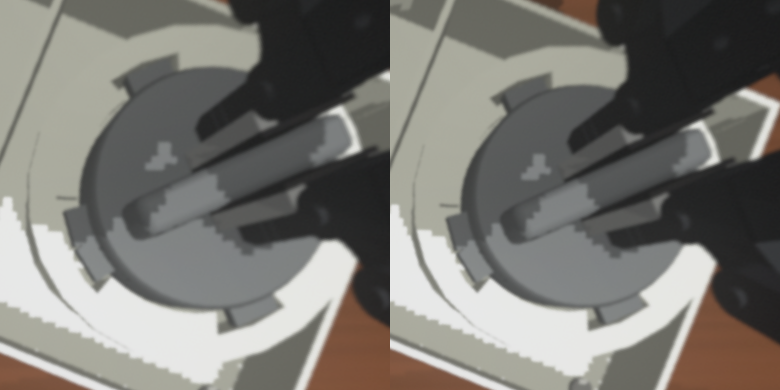

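The upward push vanished (+3.3 to -1.4 N) and the lugs fill the notches in the picture, so the lid is aligned. Pressing down now.

Request:
{"method": "carry_out", "body": {"moves": [{"hand":-1,"slide":[0,0,0.003],"twist":[0,0,0]},{"hand":-1,"slide":[0,0,0.003],"twist":[0,0,0]},{"hand":-1,"slide":[0,0,0.003],"twist":[0,0,0]},{"hand":-1,"slide":[0,0,0],"twist":[0,0,0]}]}}

```text
time_s: 4.97
ee_pos: [563.5, -152.7, 68.8]
eef_rot: [0.55, 0.835, 0.0, -0.0]
ft_force: [0.1, 0.8, 1.8]
finger_gap: 10.8
gripper_force: 30.2
```

Request:
{"method": "carry_out", "body": {"moves": [{"hand":-1,"slide":[0,0,0.002],"twist":[0,0,0]},{"hand":-1,"slide":[0,0,0.002],"twist":[0,0,0]},{"hand":-1,"slide":[0,0,0],"twist":[0,0,0]}]}}

```text
time_s: 5.22
ee_pos: [563.6, -152.7, 66.2]
eef_rot: [0.55, 0.835, -0.0, -0.0]
ft_force: [-2.8, 1.1, 7.8]
finger_gap: 11.1
gripper_force: 31.0
```

The lid is bottomed at exactly the predicted height. Turning clockwise under light press.

Request:
{"method": "carry_out", "body": {"moves": [{"hand":-1,"slide":[0,0,0],"twist":[0,0,0.12]},{"hand":-1,"slide":[0,0,0],"twist":[0,0,0.12]},{"hand":-1,"slide":[0,0,0],"twist":[0,0,0.12]},{"hand":-1,"slide":[0,0,0],"twist":[0,0,0.12]},{"hand":-1,"slide":[0,0,0],"twist":[0,0,0.12]},{"hand":-1,"slide":[0,0,0],"twist":[0,0,0.12]},{"hand":-1,"slide":[0,0,0],"twist":[0,0,0]}]}}

```text
time_s: 5.8
ee_pos: [563.7, -152.5, 66.2]
eef_rot: [0.811, 0.585, 0.0, 0.0]
ft_force: [-2.9, 1.1, 8.0]
finger_gap: 11.0
gripper_force: 30.9
```

```bash
python3 - <<'E'
from h import *
s=get_state();q=s["eef_rot"];print(s["ee_pos"],"tool x deg",np.degrees(2*np.arctan2(q[1],q[0])),s["ft_force"],s["moment"],s["joint_positions"])
E
```

```text
[ 563.74605126 -152.50793335   66.19455662] tool x deg 71.62043159408343 [-2.90377417  1.1335749   8.00854373] [ 0.2721155   0.45284566 -0.11698649] [-3.99296680e-01  2.96921336e-01  1.76518069e+00  1.93494354e-04
  1.07928459e+00 -7.86039997e-02]
```

Tool x is at 71.6° with the stop expected near 68°. I'll turn a little further and watch the moment.

Request:
{"method": "carry_out", "body": {"moves": [{"hand":-1,"slide":[0,0,0],"twist":[0,0,0.04]},{"hand":-1,"slide":[0,0,0],"twist":[0,0,0.04]},{"hand":-1,"slide":[0,0,0],"twist":[0,0,0.02]},{"hand":-1,"slide":[0,0,0],"twist":[0,0,0]}]}}

```text
time_s: 6.13
ee_pos: [563.4, -152.2, 66.2]
eef_rot: [0.837, 0.546, -0.0, -0.0]
ft_force: [-3.5, 2.4, 9.1]
finger_gap: 11.4
gripper_force: 34.1
```

```bash
python3 - <<'E'
from h import *
s=get_state();q=s["eef_rot"];print(s["ee_pos"],"tool x deg",np.degrees(2*np.arctan2(q[1],q[0])),s["ft_force"],s["moment"],s["joint_positions"])
E
```

```text
[ 563.44669589 -152.24497052   66.21454926] tool x deg 66.24619789563542 [-3.4708037   2.44888296  9.11163294] [0.42607918 0.69160612 0.4810289 ] [-3.99065140e-01  2.96703891e-01  1.76541175e+00  1.66221178e-04
  1.08007985e+00  1.54385391e-02]
```

The moment jumped to 0.48 N m, so the hard stop is reached. I'll relieve the twist slightly, open, and lift straight up.

Request:
{"method": "carry_out", "body": {"moves": [{"hand":-1,"slide":[0,0,0],"twist":[0,0,-0.02]},{"hand":-1,"slide":[0,0,-0.001],"twist":[0,0,0]},{"hand":1,"slide":[0,0,0],"twist":[0,0,0]},{"hand":1,"slide":[0,0,0],"twist":[0,0,0]},{"hand":1,"slide":[0,0,0],"twist":[0,0,0]},{"hand":1,"slide":[0,0,0],"twist":[0,0,0]},{"hand":1,"slide":[0,0,0],"twist":[0,0,0]},{"hand":1,"slide":[0,0,0],"twist":[0,0,0]},{"hand":1,"slide":[0,0,0],"twist":[0,0,0]},{"hand":1,"slide":[0,0,-0.01],"twist":[0,0,0]},{"hand":1,"slide":[0,0,-0.03],"twist":[0,0,0]},{"hand":1,"slide":[0,0,-0.03],"twist":[0,0,0]},{"hand":1,"slide":[0,0,-0.03],"twist":[0,0,0]},{"hand":1,"slide":[0,0,-0.03],"twist":[0,0,0]},{"hand":1,"slide":[0,0,-0.03],"twist":[0,0,0]},{"hand":1,"slide":[0,0,0],"twist":[0,0,0]},{"hand":1,"slide":[0,0,0],"twist":[0,0,0]}]}}

```text
time_s: 7.55
ee_pos: [565.1, -153.3, 230.1]
eef_rot: [0.832, 0.555, 0.002, 0.003]
ft_force: [-0.4, -0.4, -0.5]
finger_gap: 85.2
gripper_force: 0.0
```

```bash
python3 - <<'E'
from rect import *
s=get_state();i=camera_info("wrist");im=grab_frame("wrist")
print(s["ee_pos"],s["ft_force"])
cv2.imwrite("pics/f1.png",np.hstack([rect(im,i,"wrist",(562,-140),z,100,2) for z in(60,81)]))
E
```

```text
[ 565.07716371 -153.33309409  230.05646213] [-0.3694364  -0.38542105 -0.49804395]
```

View pics/f1.png

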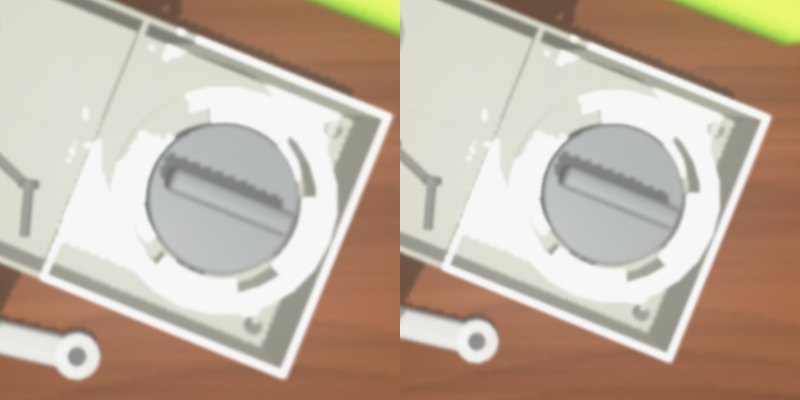

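The lid sits at (223,200) in the left panel, level in the opening with no lugs showing above the collar. Its rib runs parallel to the tray's long edges and the four notches are empty. The hammer and spanner look undisturbed, and the gripper is clear.

```bash
python3 -c "
from plant import *
print(finish_job())"
```

```text
the job is handed in; nothing more can be done
None
```

The grey lid is pressed home, turned clockwise to its hard stop and released; the last wrist picture shows it locked under the collar with its rib along the tray, no bystander was touched, and the job is handed in (no verdict was returned).

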